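# Prepare the penetrometer: clutch, slotted weights, depth pointer to zero

### The arm

A 6-joint arm with a two-finger parallel gripper is mounted at the origin on the work surface. World frame = base frame: x ahead of the robot, y to its left, z up, the work surface at z = 0. Lengths are in m, angles in rad, forces in N, time in s.
With the tool pointing down it reaches from about 0.325 to 0.775 m from the base axis. Payload 9.3 kg.
Tool frame: the origin (TCP) lies midway between the tips of the shut fingers; the grasp point (between the pads) lies 19 mm behind it; z points along the fingers, y is the direction in which the jaws open and shut (so a half turn about z gives the same grasp; the last joint's range is limited). The gripper opens to 85 mm and grips with 20 to 120 N. Pads are 22 mm wide; open, the fingers measure 114 mm over their backs; the gripper's body (76 mm by 85 mm) begins 54 mm behind the grasp point. The pads swing forward as they close: fully open they stand 13 mm farther back than shut.
Start: joints at [0.987, 0.259, 0.021, 1.334, 0, 1.418], TCP at [0.23, 0.5, 0.231] pointing down, gripper open.
Joint ranges: [-3.04, 3.04], [-0.91, 1.82], [-1.04, 1.36], [-1.92, 1.95], [-1.52, 1.45], [-3.14, 3.14]. Speed limits (rad/s): [2.22, 2.22, 2.79, 3.14, 3.14, 3.14].

### API

Orientations are given as a unit quaternion [x, y, z, w].
In Python, from station import robot gives the robot as it stands.
- The arm moves only by the shell command python3 -m handwheel 'ROWS' [OPENING] [FORCE]. ROWS is JSON, a list that holds one entry, the list of rows, each a list of 6 numbers: the shift along the tool's x, y, z in cm, then the turn, a rotation vector about the tool's x, y, z in rad. A call has exactly 10 rows; each row is the pose to reach, as a shift and turn from the pose measured when the call began, along the tool's axes at that moment; what a row does not reach only later rows make up. A row lasts 1/12 s, in which the tool goes at most 41.7 mm and 7.16 degrees, less where a joint would pass 70% of its speed; a pose out of reach is approached as far as the arm can. A call with a gripper value outside its range is refused whole. OPENING is the closure in counts, from 0 (fully open) to 255 (shut), set as the call begins (- or left out, the last holds). The fingers move at their own pace and stop on an object; FORCE is the grip in N (left out, the last holds). Time passes only in rows, so rows that repeat a pose let the fingers close, or fill a call up. It gives the time, the measured TCP pose, the force and the opening at its end, in the units of the state.
- robot.get_state(): the state, without advancing time (a new reading comes with each control period).
- robot.snapshot(name): name is "side" or "top" or "wrist"; returns a dict with "frame" (480x640x3 uint8, red, green, blue), "z_map" (480x640 float32, m along the optical axis (not along the pixel's ray), 0 where there is no reading), "intrinsics" (3x3 intrinsics, pixels), "k1" (the pictures are not rectified: a ray, as slopes to the right and down, at radius r is drawn at 1 + k1 r^2 times it, then the intrinsics apply), "xyz" and "attitude" of the camera in the world. Camera axes: x right, y down, z forward; pixel columns grow to the right and rows downward; lengths in m; the calibration is good to about 2 mm. A picture is of the moment at which its call begins.
- robot.finish_job(): hands the job in, once; it reports no verdict.
The state is a dict: "clock": time; "joints": joint angles; "joint_vel": joint speeds; "effort": joint torques, N m; "ee_pos": TCP position; "orientation": TCP orientation; "contact_force": force on the tool from outside, world axes, zero at the start; "wrist_torque": the same for the moment, N m; "width": finger opening in m.
Only numpy, scipy, OpenCV 4.12 (cv2) and the standard library are available. Lean on these libraries where they do the work, as an engineer would, in place of code of your own. Each camera call takes 0.05 s, during which the arm holds its last target. There are 200 camera calls.

### The job

Get the penetrometer ready for the next test: first swing the blue clutch lever all the way to the far side so that the plunger is locked, then slide the two steel slotted weights one on the other onto the hanger on top of the plunger, pushed in until the stem is at the inner end of each slot, lying flat, with their slots at least a quarter turn apart so neither can slide off. Last of all, turn the black reset knob counter-clockwise (seen from above) fully back until the red depth pointer is against its zero stop. Leave the brass weight, the glassware and the other things on the bench where they are, and let go of everything.

Things in the scene. Friction and masses are not known exactly. Their poses are not given: they have to be found in the camera images.
- gauge: fixed white and blue penetrometer, 350 mm wide (own y), 190 deep (own x), top face 165 mm above the bench; origin at the centre of its underside, x to its far side (away from the robot at yaw 0), y left, z up; place and yaw vary. In this frame the hanger is at (0, 140), the knob's axis at (0, -10), the lever's pivot at (0, -135) mm.
- hanger_seat (a point): weight hanger on the instrument's left end, fixed, axes as the gauge: centre of the top of its round aluminium foot plate (50 mm diameter, 210 mm above the bench), where the lower weight rests. A steel stem 6 mm thick rises from it to a black button 16 mm across, its underside 45 mm and top 52 mm above the plate: too big for the slots, so weights go on sideways, from any side, below it.
- disc_a_mid (a point): centre, half-way up, of the first steel (grey) slotted weight: disc 76 mm across, 20 thick, 0.45 to 0.7 kg, lying flat on the bench. A 12 mm wide slot runs from the rim to 5 mm past the centre. Own x points from the centre out through the slot's mouth, z up. Two flats parallel to the slot are cut in the rim: 62 mm across them (along own y), 44 mm long, good to grip.
- disc_b_mid (a point): centre, half-way up, of the second steel (grey) slotted weight: disc 76 mm across, 20 thick, 0.45 to 0.7 kg, lying flat on the bench. A 12 mm wide slot runs from the rim to 5 mm past the centre. Own x points from the centre out through the slot's mouth, z up. Two flats parallel to the slot are cut in the rim: 62 mm across them (along own y), 44 mm long, good to grip.
- disc_a_slot (a point): mouth of the first steel weight's slot: on the rim, half-way up, 38 mm from the disc's centre along own x
- disc_b_slot (a point): mouth of the second steel weight's slot, likewise
- disc_c_mid (a point): centre of the brass (yellow) slotted weight of the same shape and size, lying on the bench; not to be used
- reset_grip (a point): black reset knob on the dial on top of the instrument: an upright bar 60 mm long (own x), 14 thick (own y), 33 high on a 48 mm round foot. This point is on its vertical axis, 197 mm above the bench, 13 mm below the bar's top, 28 above the dial. Own x points the way of the red depth pointer (64 mm long, flat over the dial).
- reset (a joint): knob angle in rad: 0 at the zero stop (pointer on the red mark by the red pin, on the robot's side of the dial), growing clockwise seen from above up to 3.2; turning counter-clockwise brings it to 0, a hard stop. It stays where it is left; friction 0.05 N m. Starts at 1.9 to 2.9.
- clutch_tip (a point): centre of the blue ball, 26 mm in diameter, at the end of the clutch lever near the right end (-y side) of the penetrometer; the lever's steel rod is 10 mm thick and 75 mm long, pivoting about the instrument's y axis at a point 187 mm above the bench
- clutch (a joint): clutch lever angle in rad: 0 leaning 0.5 rad off vertical to the robot's side (free), 1.0 leaning 0.5 rad to the far side (the instrument's +x) against its stop (locked). It stays where it is left; a push of 1 to 2 N on the ball moves it.
- reagent_mid (a point): amber reagent bottle, 64 mm wide, 140 mm tall, half-way up; a bystander
- beaker_rim (a point): glass beaker, 76 mm wide, 95 mm tall, centre of its mouth; a bystander
- jar_mid (a point): jar, 70 mm wide, 80 mm tall, half-way up; a bystander
- spatula_grip (a point): spatula lying on the bench, 190 mm long, at its handle; a bystander
Mind the look-alikes: they are no part of the job. What is shaped like the part that bears disc_a_mid but green or pink is not meant.

How it is judged:
On the way, in this order (a step that is already met when the one before it is completed fails the run):
1. the clutch lever is swung to the far side (0.9 rad or more) (value of joint clutch above 0.9 rad), for 0.2 s.
2. one steel weight lies flat on the hanger's foot plate, stem at the inner end of its slot, released (((horizontal distance between disc_a_mid and hanger_seat below 0.008 m and z of disc_a_mid in the frame of hanger_seat between 0.007 and 0.0125 m and angle between disc_a_mid's own z axis and vertical below 0.07 rad and contact force between the fingers and disc_a below 0.1 N and linear speed of disc_a below 0.02 m/s) or (horizontal distance between disc_b_mid and hanger_seat below 0.008 m and z of disc_b_mid in the frame of hanger_seat between 0.007 and 0.0125 m and angle between disc_b_mid's own z axis and vertical below 0.07 rad and contact force between the fingers and disc_b below 0.1 N and linear speed of disc_b below 0.02 m/s))), for 0.2 s.
3. the other steel weight lies flat on the first, stem at the inner end of its slot, released, slots about a quarter turn or more apart (slot mouths over 45 mm from each other) (((horizontal distance between each of disc_a_mid, disc_b_mid and hanger_seat below 0.008 m and z of disc_a_mid in the frame of hanger_seat between 0.007 and 0.0125 m and angle between each of disc_a_mid, disc_b_mid's own z axis and vertical below 0.07 rad and contact force between the fingers and disc_a below 0.1 N and linear speed of each of disc_a, disc_b below 0.02 m/s and z of disc_b_mid in the frame of hanger_seat between 0.027 and 0.0325 m and contact force between the fingers and disc_b below 0.1 N) or (horizontal distance between each of disc_b_mid, disc_a_mid and hanger_seat below 0.008 m and z of disc_b_mid in the frame of hanger_seat between 0.007 and 0.0125 m and angle between each of disc_b_mid, disc_a_mid's own z axis and vertical below 0.07 rad and contact force between the fingers and disc_b below 0.1 N and linear speed of each of disc_b, disc_a below 0.02 m/s and z of disc_a_mid in the frame of hanger_seat between 0.027 and 0.0325 m and contact force between the fingers and disc_a below 0.1 N)) and horizontal distance between disc_a_slot and disc_b_slot above 0.045 m), for 0.2 s.
4. the reset knob is back at its zero stop (within 0.05 rad) (value of joint reset below 0.05 rad), for 0.2 s.
At the end, for the whole second after the job is handed in: Lever at 0.9 rad or more; both steel weights flat (0.07 rad), still and released on the hanger, centres 10 and 30 mm (+-3) above the plate and within 8 mm of the stem, slot mouths over 45 mm apart; knob within 0.05 rad of its zero stop (all of step 3 and value of joint clutch above 0.9 rad and value of joint reset below 0.05 rad); the robot touches nothing.
It fails at once if the brass weight is moved by more than 15 mm (distance of disc_c_mid from where it was at the start of the episode above 0.015 m).
It fails at once if the bottle, beaker, jar or spatula is moved by more than 25 mm (distance of any of reagent_mid, spatula_grip, beaker_rim, jar_mid from where it was at the start of the episode above 0.025 m).
It also fails if it takes over 72 s, if anything falls off the work surface, if the arm or the gripper's body presses on something with over 40 N, if the wrist force passes 120 N, or if a joint passes its speed limit or range.

## Working session

There is one attempt and no reset: what is moved stays moved. The work goes in short steps, Python scripts to look and compute and a shell command to move; the robot and the scene stay as the last step left them, time stands still between calls to the robot, and variables do not carry over. Pictures are saved under pics/ and viewed, about 8 in all and at most 12, crops included, and the job is handed in when it is done.

```bash
ls; mkdir -p pics; cat > h.py <<'E'
import numpy as np, cv2, json
from scipy.spatial.transform import Rotation as R
from station import robot
def cam(n):
    s=robot.snapshot(n); s['K']=np.array(s['intrinsics']); s['Rm']=R.from_quat(s['attitude']).as_matrix() if np.size(s['attitude'])==4 else np.array(s['attitude']); s['p']=np.array(s['xyz']); return s
def slopes(s,uv):
    uv=np.atleast_2d(np.asarray(uv,float)); return cv2.undistortPoints(uv[:,None],s['K'],np.array([s['k1'],0,0,0,0.]))[:,0]
def rays(s,uv):
    q=slopes(s,uv); return np.c_[q,np.ones(len(q))]@s['Rm'].T
def plane(s,uv,z):
    d=rays(s,uv); return s['p']+d*((z-s['p'][2])/d[:,2])[:,None]
def cloud(s):
    v,u=np.mgrid[0:480,0:640]; d=rays(s,np.c_[u.ravel(),v.ravel()])
    P=s['p']+d*s['z_map'].reshape(-1,1); P[s['z_map'].ravel()==0]=np.nan
    return P.reshape(480,640,3)
def proj(s,P):
    c=(np.atleast_2d(P)-s['p'])@s['Rm']; q=c[:,:2]/c[:,2:]; q=q*(1+s['k1']*(q**2).sum(1))[:,None]
    return q@s['K'][:2,:2].T+s['K'][:2,2]
def save(n,img): cv2.imwrite('pics/'+n+'.png',img[...,::-1])
E
python3 - <<'E'
from h import *
for n in('top','side'):
    s=cam(n); save(n+'0',s['frame']); print(n,s['p'],s['attitude'],s['K'][0],s['k1'])
print(robot.get_state())
E
```

```text
pics
top [3.54571405e-01 4.01058022e-04 1.63401431e+00] [ 0.70942223 -0.69999092  0.05521678 -0.06069529] [578.91648352   0.         315.94209106] -0.16461114637364038
side [ 0.43902793 -0.82104685  1.19215588] [ 0.9337423  -0.09159445  0.03424243 -0.34433013] [472.22117152   0.         311.4148122 ] 0.0038674457836443132
{'clock': 0.1, 'joints': array([9.87388850e-01, 2.59155861e-01, 2.08399104e-02, 1.33372509e+00,
       7.37767973e-06, 1.41817557e+00]), 'joint_vel': array([ 0.00124222, -0.00369548,  0.00177498, -0.00081192, -0.00200925,
       -0.00120906]), 'effort': array([ 2.76438703e-03, -5.56691515e+01,  3.45073342e+01,  1.16036771e-02,
       -3.03765737e-04,  7.37671769e-06]), 'ee_pos': array([0.22954111, 0.4995271 , 0.23071667]), 'orientation': array([ 2.13731674e-01,  9.76892207e-01, -5.79361047e-04, -2.27343752e-04]), 'contact_force': array([-1.09703766,  0.15087726, -0.0220212 ]), 'wrist_torque': array([-0.02009054,  0.02392014, -0.00904086]), 'width': 0.08550999165675562}
```

View pics/top0.png

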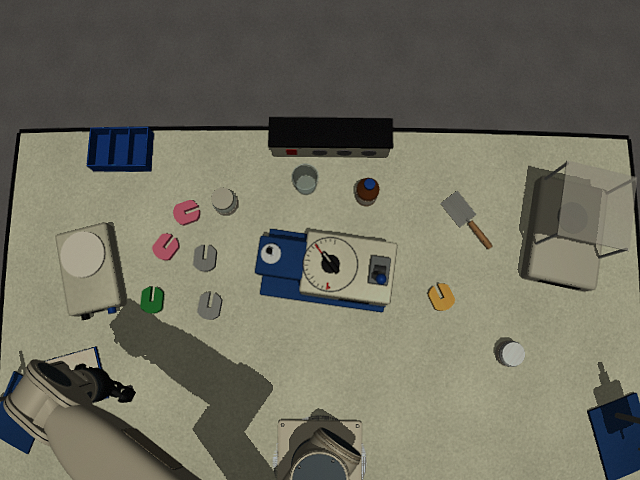

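View pics/side0.png

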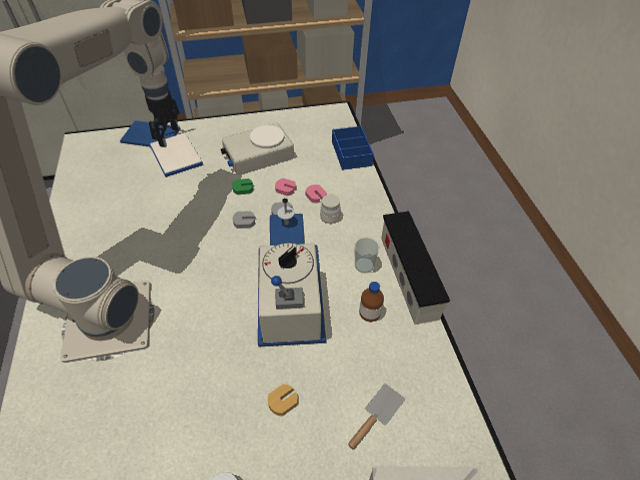

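```bash
cat > m.py <<'E'
from h import *
s=cam('top'); f=s['frame']; P=cloud(s); hsv=cv2.cvtColor(f,cv2.COLOR_RGB2HSV)
def blobs(m,z,name,lo=15,box=(150,180,470,340)):
    x0,y0,x1,y1=box; k=np.zeros_like(m,np.uint8); k[y0:y1,x0:x1]=m[y0:y1,x0:x1]
    n,l,st,c=cv2.connectedComponentsWithStats(k)
    for i in range(1,n):
        if st[i,4]>=lo: print(name,st[i],c[i].round(1),plane(s,c[i],z)[0].round(4),'zmed',np.nanmedian(P[l==i][:,2]).round(4))
Z=P[...,2]
# discs: raised 12..30 mm and grey
for nm,c in(('d1',(205,258)),('d2',(210,305)),('brass',(441,297))):
    m=np.zeros(Z.shape,np.uint8); cv2.circle(m,c,24,1,-1)
    b=((Z>.011)&(Z<.03)&(m>0)).astype(np.uint8)
    pts=plane(s,np.argwhere(b)[:,::-1],.02)
    cnt=max(cv2.findContours(b,0,1)[0],key=cv2.contourArea)
    (cc,r)=cv2.minEnclosingCircle(plane(s,cnt[:,0].astype(float),.02)[:,:2].astype(np.float32))
    mu=pts.mean(0)[:2]; d=np.array(cc)-mu
    print(nm,'zmed',np.nanmedian(Z[b>0]),'circle',np.round(cc,4),round(r,4),'centroid',mu.round(4),'slotdir deg',np.degrees(np.arctan2(d[1],d[0])).round(1), b.sum())
blobs((Z>.203)&(Z<.222),.21,'plate'); blobs((Z>.245)&(Z<.28),.262,'button/hi',5)
blobs((Z>.2)&(Z<.215),.21,'knobtop')
blobs((Z>.16)&(Z<.175),.165,'top')
blue=(hsv[...,0]>100)&(hsv[...,0]<130)&(hsv[...,1]>120)&(hsv[...,2]>60)
blobs(blue&(Z>.2),.25,'ball',8)
red=((hsv[...,0]<8)|(hsv[...,0]>172))&(hsv[...,1]>110)
blobs(red,.175,'red',3)
b=((Z>.155)&(Z<.18)).astype(np.uint8); b[:, :290]=0
cnt=max(cv2.findContours(b,0,1)[0],key=cv2.contourArea)
print(cv2.minAreaRect(plane(s,cnt[:,0].astype(float),.165)[:,:2].astype(np.float32)))
crop=cv2.resize(f[180:340,180:460],None,fx=2.8,fy=2.8,interpolation=cv2.INTER_CUBIC); save('crop1',crop)
E
python3 m.py
```

```text
d1 zmed 0.02043016895397809 circle [0.5615 0.3304] 0.038 centroid [0.56   0.3305] slotdir deg -5.2 461
d2 zmed 0.02039994942080603 circle [0.4279 0.3107] 0.0391 centroid [0.4259 0.3114] slotdir deg -19.1 477
brass zmed 0.021489464650881862 circle [ 0.4602 -0.3388] 0.0388 centroid [ 0.458  -0.3395] slotdir deg 17.0 489
plate [261 244  20  20 263] [270.7 253.8] [0.5493 0.1251 0.21  ] zmed 0.2108
plate [321 252  18  22 141] [329.7 262.4] [ 0.5297 -0.0219  0.21  ] zmed 0.2108
button/hi [266 248   6   7  29] [268.7 250.8] [0.5496 0.1256 0.262 ] zmed 0.2609
button/hi [375 274  11  10  86] [380.2 278.7] [ 0.4858 -0.1417  0.262 ] zmed 0.2658
knobtop [261 244  20  20 239] [270.7 253.8] [0.5494 0.125  0.21  ] zmed 0.2106
knobtop [321 252  18  22 130] [329.9 262.7] [ 0.5292 -0.0222  0.21  ] zmed 0.2104
knobtop [374 266  12   8  36] [379.3 269.6] [ 0.5135 -0.1449  0.21  ] zmed 0.2024
top [ 255  231  142   73 5936] [330.4 265.1] [ 0.5284 -0.0244  0.165 ] zmed 0.1669
ball [377 275   9   9  65] [381.  278.9] [ 0.4866 -0.1448  0.25  ] zmed 0.2666
red [173 200  27  25 450] [185.7 212.2] [0.6602 0.3531 0.175 ] zmed 0.0201
red [153 234  26  26 452] [165.1 246.9] [0.5681 0.4025 0.175 ] zmed 0.0198
red [315 244   8  10  22] [318.2 248.3] [0.5699 0.0074 0.175 ] zmed 0.1723
red [326 283   4   6  13] [327.3 286.1] [ 0.4739 -0.0169  0.175 ] zmed 0.1732
((0.5258753895759583, -0.04946061968803406), (0.27437007427215576, 0.16005100309848785), 82.49026489257812)
```

View pics/crop1.png

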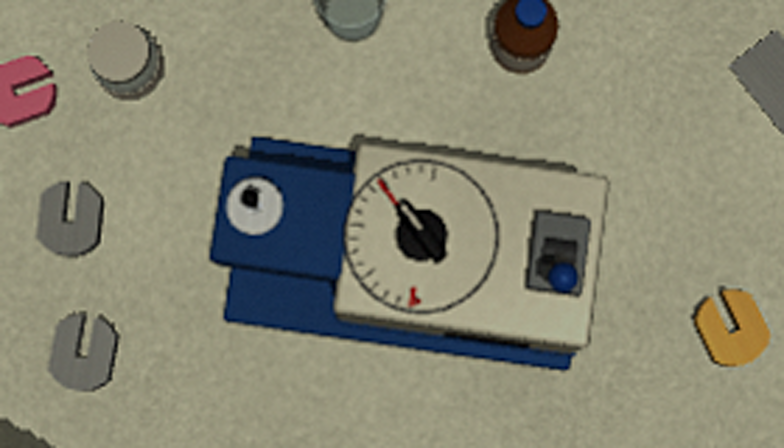

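The pictures show the steel discs at (205,258) and (210,305), both with their slots facing away from the robot. The hanger is at (270,254), the knob at (330,264) with its pointer tip at (318,247), the ball at (381,279) and the brass weight at (441,297). The points fit a gauge yaw of about -7.6°. The hanger to knob distance comes out at 148 mm against the 150 mm given, and the knob is at about 2.36 rad.

```bash
cat > t.py <<'E'
import sys
from h import *
# usage: t.py x y z phi_deg  -> shift (cm) & turn (rad) in tool axes ; phi = world angle of tool y
def rot(phi):
    a=np.radians(phi); y=np.array([np.cos(a),np.sin(a),0]); z=np.array([0,0,-1.]); return np.c_[np.cross(y,z),y,z]
st=robot.get_state(); Rc=R.from_quat(st['orientation']); p=np.array(st['ee_pos'])
def go(x,y,z,phi):
    d=Rc.inv().apply(np.array([x,y,z])-p)*100; w=(Rc.inv()*R.from_matrix(rot(phi))).as_rotvec()
    return np.r_[d,w].round(3).tolist()
yy=Rc.as_matrix()[:,1]
if __name__=='__main__':
    print('at',p.round(4),'phi',np.degrees(np.arctan2(yy[1],yy[0])).round(1),'F',np.array(st['contact_force']).round(1),'w',round(st['width'],4),'t',round(st['clock'],2),'q',np.round(st['joints'],2))
    a=list(map(float,sys.argv[1:]))
    for i in range(0,len(a)-3,4): print(go(*a[i:i+4]))
E
python3 t.py .34 .10 .30 82.4 .435 -.137 .30 82.4 .435 -.137 .242 82.4
```

```text
at [0.2296 0.4996 0.2308] phi 65.3 F [-0.2 -0.1 -0.1] w 0.0855 t 0.15 q [0.99 0.26 0.02 1.33 0.   1.42]
[-26.719, -31.703, -6.893, -0.001, -0.0, -0.298]
[-45.247, -49.272, -6.878, -0.001, -0.0, -0.298]
[-45.248, -49.266, -1.078, -0.001, -0.0, -0.298]
```

```bash
python3 -m handwheel '[[[0,0,-7,0,0,-0.1],[-26.7,-31.7,-6.9,0,0,-0.298],[-26.7,-31.7,-6.9,0,0,-0.298],[-26.7,-31.7,-6.9,0,0,-0.298],[-26.7,-31.7,-6.9,0,0,-0.298],[-26.7,-31.7,-6.9,0,0,-0.298],[-26.7,-31.7,-6.9,0,0,-0.298],[-26.7,-31.7,-6.9,0,0,-0.298],[-26.7,-31.7,-6.9,0,0,-0.298],[-26.7,-31.7,-6.9,0,0,-0.298]]]' 255 40; python3 t.py .435 -.137 .30 82.4 .435 -.137 .242 82.4
```

```text
clock: 0.98
ee_pos: [0.3286, 0.1377, 0.2976]
orientation: [0.066, 0.998, -0.0, 0.0]
contact_force: [2.6, -0.3, 0.3]
width: -0.0001
at [0.3286 0.1377 0.2976] phi 82.4 F [ 2.6 -0.3  0.3] w -0.0001 t 0.98 q [ 0.16 -0.09 -0.2   1.46 -0.    0.29]
[-14.164, -25.829, -0.215, -0.001, 0.0, 0.001]
[-14.164, -25.825, 5.585, -0.001, 0.0, 0.001]
```

```bash
python3 -m handwheel '[[[-14.2,-25.8,-0.2,0,0,0],[-14.2,-25.8,-0.2,0,0,0],[-14.2,-25.8,-0.2,0,0,0],[-14.2,-25.8,-0.2,0,0,0],[-14.2,-25.8,-0.2,0,0,0],[-14.2,-25.8,-0.2,0,0,0],[-14.2,-25.8,-0.2,0,0,0],[-14.2,-25.8,-0.2,0,0,0],[-14.2,-25.8,5.4,0,0,0],[-14.2,-25.8,5.4,0,0,0]]]'; python3 t.py .48 -.143 .244 82.4 .525 -.149 .244 82.4 .53 -.150 .244 82.4
```

```text
clock: 1.82
ee_pos: [0.4346, -0.1374, 0.2401]
orientation: [0.067, 0.998, 0.0, -0.002]
contact_force: [-0.1, -1.1, -0.3]
width: -0.0
at [ 0.4346 -0.1374  0.2401] phi 82.3 F [-0.1 -1.1 -0.3] w -0.0 t 1.82 q [-0.49  0.1  -0.16  1.32 -0.   -0.36]
[-4.577, 0.054, -0.406, 0.001, -0.004, -0.002]
[-9.116, 0.062, -0.422, 0.001, -0.004, -0.002]
[-9.625, 0.03, -0.424, 0.001, -0.004, -0.002]
```

```bash
python3 -m handwheel '[[[-1.5,0,-0.4,0,0,0],[-2.8,0,-0.4,0,0,0],[-4,0,-0.4,0,0,0],[-5.2,0,-0.4,0,0,0],[-6.4,0,-0.4,0,0,0],[-7.4,0,-0.4,0,0,0],[-8.2,0,-0.4,0,0,0],[-8.8,0,-0.4,0,0,0],[-9.2,0,-0.4,0,0,0],[-9.2,0,-0.4,0,0,0]]]'; cat > b.py <<'E'
from h import *
s=cam('side'); f=s['frame']; hsv=cv2.cvtColor(f,cv2.COLOR_RGB2HSV); P=cloud(s)
m=(hsv[...,0]>100)&(hsv[...,0]<130)&(hsv[...,1]>120)&(P[...,2]>.22)&(P[...,0]<.62)&(abs(P[...,1]+.14)<.06)
print(m.sum(),np.median(P[m],0))
E
python3 b.py
```

```text
clock: 2.65
ee_pos: [0.5257, -0.1496, 0.2434]
orientation: [0.067, 0.998, 0.001, -0.002]
contact_force: [-1.9, -0.2, 0.5]
width: -0.0001
68 [ 0.54971597 -0.15683446  0.26181371]
```

```bash
python3 -m handwheel '[[[-0.2,0,0,0,0,0],[-0.3,0,0,0,0,0],[-0.4,0,0,0,0,0],[-0.5,0,0,0,0,0],[-0.5,0,0,0,0,0],[-0.5,0,0,0,0,0],[-0.5,0,0,0,0,0],[-0.5,0,0,0,0,0],[-0.5,0,0,0,0,0],[-0.5,0,0,0,0,0]]]'; python3 b.py; python3 t.py .51 -.147 .30 82.4 .43 .26 .20 85
```

```text
clock: 3.53
ee_pos: [0.5266, -0.1497, 0.2435]
orientation: [0.067, 0.998, 0.001, -0.006]
contact_force: [-20.9, 1.4, 5.2]
width: -0.0004
66 [ 0.55057463 -0.15673301  0.26155761]
at [ 0.5266 -0.1497  0.2435] phi 82.3 F [-20.8   1.7   5.3] w -0.0001 t 3.58 q [-0.43  0.26  0.05  1.38 -0.   -0.29]
[1.743, 0.046, -5.632, 0.0, -0.011, -0.002]
[15.022, 39.299, 4.535, 0.001, -0.011, -0.047]
```

Lever is hard against its stop: 21 N, and the ball is at its expected end position. Next I retreat and look at the discs with the wrist camera.

```bash
python3 -m handwheel '[[[2,0,-1,0,0,0],[2,0,-5.6,0,0,0],[6,20,-7,0,0,0],[10,39,-7,0,0,-0.1],[12,43,-7,0,0,-0.13],[12,43,-7,0,0,-0.13],[12,43,-7,0,0,-0.13],[12,43,-7,0,0,-0.13],[12,43,-7,0,0,-0.13],[12,43,-7,0,0,-0.13]]]' 0; python3 - <<'E'
from h import *
s=cam('wrist'); print(s['p'],robot.get_state()['ee_pos'],robot.get_state()['joints']); save('w1',s['frame'])
E
python3 b.py;python3 t.py .44 .29 .3 90
```

```text
clock: 4.42
ee_pos: [0.4764, 0.1864, 0.3116]
orientation: [0.002, 1.0, 0.001, -0.005]
contact_force: [1.0, -0.8, -0.1]
width: 0.0851
[0.40194613 0.18618844 0.45442712] [0.47532693 0.19241062 0.31165589] [0.21653706 0.18853349 0.13061087 1.52128996 0.0074445  0.21727842]
69 [ 0.54930696 -0.15549791  0.26130953]
at [0.4759 0.1894 0.3114] phi 90.1 F [-0.  -0.2 -0.5] w 0.0857 t 4.52 q [0.21 0.19 0.13 1.52 0.01 0.21]
[3.567, 10.057, 1.215, 0.004, -0.01, 0.001]
```

View pics/w1.png

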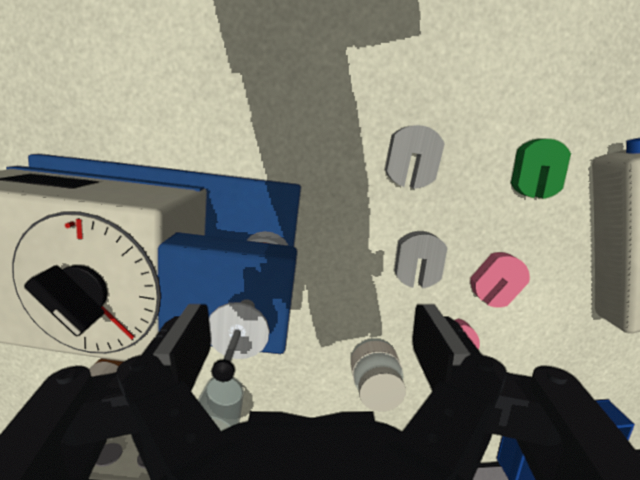

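The wrist picture shows both steel discs, at (415,157) and (420,260), with slot mouths facing down (+x). The hanger plate is at (238,330) and its button at (223,370). I'll measure these from this view.

```bash
cat > d.py <<'E'
from h import *
def disc(s,P,c,z0,rad=.06):
    """c: rough world xy; z0 top-face height"""
    m=((abs(P[...,2]-z0)<.006)&(np.hypot(P[...,0]-c[0],P[...,1]-c[1])<rad)).astype(np.uint8)
    n,l,st,_=cv2.connectedComponentsWithStats(m); i=1+st[1:,4].argmax(); m=(l==i).astype(np.uint8)
    cnt=max(cv2.findContours(m,0,1)[0],key=cv2.contourArea)
    xy=(plane(s,cnt[:,0].astype(float),z0)[:,:2]*1e4).astype(np.float32)
    hull=cv2.convexHull(xy); H=(hull[:,0]/5+0).astype(np.int32)  # 0.5 mm grid
    o=H.min(0)-5; sz=H.max(0)-o+10
    A=np.zeros((sz[1],sz[0]),np.uint8); B=A.copy(); cv2.fillPoly(A,[H-o],1); cv2.fillPoly(B,[(xy/5).astype(np.int32)-o],1)
    S=cv2.morphologyEx(A-(A&B),cv2.MORPH_OPEN,np.ones((7,7),np.uint8))
    n,l,st,_=cv2.connectedComponentsWithStats(S); i=1+st[1:,4].argmax(); q=(np.argwhere(l==i)[:,::-1]+o)*.5e-3
    cc,r=cv2.minEnclosingCircle(hull); cc=np.array(cc)*1e-4
    v=np.linalg.svd(q-q.mean(0),full_matrices=0)[2][0]; v*=np.sign(v@(q.mean(0)-cc))
    print('circle',cc.round(4),round(r*1e-4,4),'slot dir',np.degrees(np.arctan2(v[1],v[0])).round(1),'len',np.ptp(q@v).round(4),'off-axis',np.round(np.cross(v,q.mean(0)-cc),4),'ztop',np.nanmedian(P[...,2][m>0]).round(4),m.sum())
    return cc,v
if __name__=='__main__':
    s=cam('wrist');P=cloud(s)
    disc(s,P,(.43,.311),.02);disc(s,P,(.5615,.330),.02)
    for z,rad in((.21,.05),(.262,.03)):
        m=(abs(P[...,2]-z)<.006)&(np.hypot(P[...,0]-.549,P[...,1]-.125)<rad)
        cnt=max(cv2.findContours(m.astype(np.uint8),0,1)[0],key=cv2.contourArea)
        xy=plane(s,cnt[:,0].astype(float),z)[:,:2]; print(z,cv2.minEnclosingCircle((xy*1e3).astype(np.float32)),xy.mean(0),m.sum())
    print(robot.get_state()['joints'],robot.get_state()['joint_vel'].round(3))
E
python3 d.py; python3 t.py .429 .311 .10 85
```

```text
circle [0.4265 0.3135] 0.0386 slot dir -10.2 len 0.0424 off-axis -0.0006 ztop 0.0195 2525
circle [0.5611 0.3315] 0.0395 slot dir -3.9 len 0.0424 off-axis -0.0004 ztop 0.0194 2044
0.21 ((549.7466430664062, 127.60282897949219), 25.623910903930664) [0.55095138 0.12754649] 2318
0.262 ((547.6310424804688, 128.35195922851562), 9.020761489868164) [0.54740158 0.12832587] 446
[0.2077211  0.18773031 0.12842583 1.52086793 0.0044886  0.20738568] [-0.067 -0.005 -0.012 -0.001 -0.013 -0.032]
at [0.4764 0.1872 0.3112] phi 90.0 F [ 0.3 -1.   0.2] w 0.0851 t 4.57 q [0.21 0.19 0.13 1.52 0.   0.21]
[4.519, 12.331, 21.196, 0.002, -0.01, 0.088]d.py:15: DeprecationWarning: Arrays of 2-dimensional vectors are deprecated. Use arrays of 3-dimensional vectors instead. (deprecated in NumPy 2.0)
  print('circle',cc.round(4),round(r*1e-4,4),'slot dir',np.degrees(np.arctan2(v[1],v[0])).round(1),'len',np.ptp(q@v).round(4),'off-axis',np.round(np.cross(v,q.mean(0)-cc),4),'ztop',np.nanmedian(P[...,2][m>0]).round(4),m.sum())
```

```bash
python3 t.py .427 .3125 .06 79.8 .427 .3125 0.004 79.8; python3 -m handwheel '[[[4.8,12.5,10,0,-0.01,0.18],[4.8,12.5,18,0,-0.01,0.18],[4.8,12.5,25.1,0,-0.01,0.18],[4.8,12.5,25.1,0,-0.01,0.18],[4.8,12.5,25.1,0,-0.01,0.18],[4.8,12.5,25.1,0,-0.01,0.18],[4.8,12.5,25.1,0,-0.01,0.18],[4.8,12.5,25.1,0,-0.01,0.18],[4.8,12.5,25.1,0,-0.01,0.18],[4.8,12.5,25.1,0,-0.01,0.18]]]'; python3 d.py 2>&1 | head -1; python3 t.py .427 .3125 0.004 79.8
```

```text
at [0.4764 0.1872 0.3112] phi 90.0 F [ 0.3 -1.   0.2] w 0.0851 t 4.57 q [0.21 0.19 0.13 1.52 0.   0.21]
[4.679, 12.471, 25.198, 0.002, -0.01, 0.178]
[4.622, 12.457, 30.798, 0.002, -0.01, 0.178]
clock: 5.4
ee_pos: [0.4271, 0.3123, 0.0624]
orientation: [0.09, 0.996, 0.001, 0.001]
contact_force: [1.1, 0.2, 1.4]
width: 0.0852
d.py:15: DeprecationWarning: Arrays of 2-dimensional vectors are deprecated. Use arrays of 3-dimensional vectors instead. (deprecated in NumPy 2.0)
at [0.4276 0.3124 0.063 ] phi 79.6 F [-0.2  0.5  0.7] w 0.0857 t 5.45 q [ 0.47  0.33 -0.33  0.91  0.    0.65]
[0.071, -0.024, 5.903, 0.003, 0.002, -0.003]
```

```bash
sed -i 's/np.round(np.cross(v,q.mean(0)-cc),4)/np.round(np.linalg.det([v,q.mean(0)-cc]),4)/' d.py; python3 - <<'E'
from d import *
s=cam('wrist');P=cloud(s);save('w2',s['frame']);disc(s,P,(.427,.3125),.02)
E
python3 t.py .427 .3125 0.004 79.8
```

```text
circle [0.426  0.3142] 0.0385 slot dir -9.1 len 0.0422 off-axis -0.0004 ztop 0.0195 10729
at [0.4276 0.3125 0.0632] phi 79.6 F [ 0.1  0.3 -0. ] w 0.0855 t 5.5 q [ 0.47  0.33 -0.33  0.91  0.    0.65]
[0.079, -0.032, 5.919, 0.004, 0.003, -0.003]
```

```bash
python3 -m handwheel '[[[0.1,0.15,3,0,0,0.02],[0.1,0.15,5,0,0,0.02],[0.1,0.15,6,0,0,0.02],[0.1,0.15,6.5,0,0,0.02],[0.1,0.15,6.5,0,0,0.02],[0.1,0.15,6.5,0,0,0.02],[0.1,0.15,6.5,0,0,0.02],[0.1,0.15,6.5,0,0,0.02],[0.1,0.15,6.5,0,0,0.02],[0.1,0.15,6.5,0,0,0.02]]]' 0 && python3 -m handwheel '[[[0,0,0,0,0,0],[0,0,0,0,0,0],[0,0,0,0,0,0],[0,0,0,0,0,0],[0,0,0,0,0,0],[0,0,0,0,0,0],[0,0,0,0,0,0],[0,0,0,0,0,0],[0,0,0,0,0,0],[0,0,0,0,0,0]]]' 255 80;  python3 t.py .427 .3125 0.24 79.8 .46 .13 .24 82.4
```

```text
clock: 6.33
ee_pos: [0.4274, 0.3145, -0.0013]
orientation: [0.1, 0.995, 0.002, 0.002]
contact_force: [1.2, -0.7, -0.2]
width: 0.0853
clock: 7.17
ee_pos: [0.4275, 0.3144, -0.0005]
orientation: [0.1, 0.995, 0.002, 0.002]
contact_force: [-2.1, -2.4, 11.3]
width: 0.0602
at [ 0.4275  0.3144 -0.0005] phi 78.5 F [-2.1 -2.4 11.3] w 0.0602 t 7.17 q [ 0.48  0.4  -0.42  0.75  0.    0.68]
[-0.091, -0.097, -24.049, 0.004, 0.004, -0.023]
[-6.963, -17.323, -24.091, 0.004, 0.004, -0.068]
```

```bash
python3 -m handwheel '[[[0,0,-3,0,0,0],[0,0,-7,0,0,0],[0,0,-11,0,0,0],[0,0,-15,0,0,0],[0,0,-19,0,0,0],[0,0,-23,0,0,-0.03],[-3,-5,-23.5,0,0,-0.03],[-3,-9,-23.5,0,0,-0.03],[-3,-13,-23.5,0,0,-0.03],[-3,-16,-23.5,0,0,-0.03]]]'; python3 t.py .45 .13 .222 80
```

```text
clock: 8.0
ee_pos: [0.4231, 0.1495, 0.2334]
orientation: [0.085, 0.996, 0.002, 0.002]
contact_force: [1.4, -1.4, -5.3]
width: 0.0599
at [0.4231 0.1495 0.2334] phi 80.3 F [ 1.4 -1.4 -5.3] w 0.0599 t 8.0 q [ 0.15  0.08 -0.19  1.29  0.    0.32]
[-2.972, -1.469, 1.14, 0.003, 0.003, 0.005]
```

```bash
python3 -m handwheel '[[[-2.7,0,0.6,0,0,0],[-2.7,0,1.1,0,0,0],[-2.7,0,1.1,0,0,0],[-2.7,0,1.1,0,0,0],[-2.7,0,1.1,0,0,0],[-2.7,0,1.1,0,0,0],[-2.7,0,1.1,0,0,0],[-2.7,0,1.1,0,0,0],[-2.7,0,1.1,0,0,0],[-2.7,0,1.1,0,0,0]]]'; python3 t.py .5495 .1276 .215 80; python3 - <<'E'
from d import *
s=cam('wrist');P=cloud(s);save('w3',s['frame'])
Z=P[...,2]
for z,rad in((.21,.05),(.262,.03)):
    m=(abs(Z-z)<.005)&(np.hypot(P[...,0]-.549,P[...,1]-.125)<rad)
    cnt=max(cv2.findContours(m.astype(np.uint8),0,1)[0],key=cv2.contourArea)
    xy=plane(s,cnt[:,0].astype(float),z)[:,:2]; print(z,cv2.minEnclosingCircle((xy*1e3).astype(np.float32)),m.sum())
    save
p=robot.get_state()['ee_pos']
m=(np.hypot(P[...,0]-p[0],P[...,1]-p[1])<.03)&(Z>.22)&(Z<.265); print('disc top z',np.nanpercentile(Z[m],[10,50,90]))
try: disc(s,P,p[:2],p[2]+.0205,.045)
except Exception as e: print(e)
E
```

```text
clock: 8.83
ee_pos: [0.4497, 0.1451, 0.2225]
orientation: [0.085, 0.996, 0.002, 0.002]
contact_force: [0.5, 0.3, -5.5]
width: 0.0599
at [0.4497 0.1451 0.2225] phi 80.3 F [ 0.5  0.3 -5.5] w 0.0599 t 8.83 q [ 0.13  0.13 -0.17  1.27  0.    0.3 ]
[-10.128, -0.048, 0.783, 0.003, 0.003, 0.005]
0.21 ((522.794921875, 131.55792236328125), 1.3921558856964111) 6Traceback (most recent call last):
  File "<stdin>", line 6, in <module>
ValueError: max() iterable argument is empty
```

View pics/w3.png

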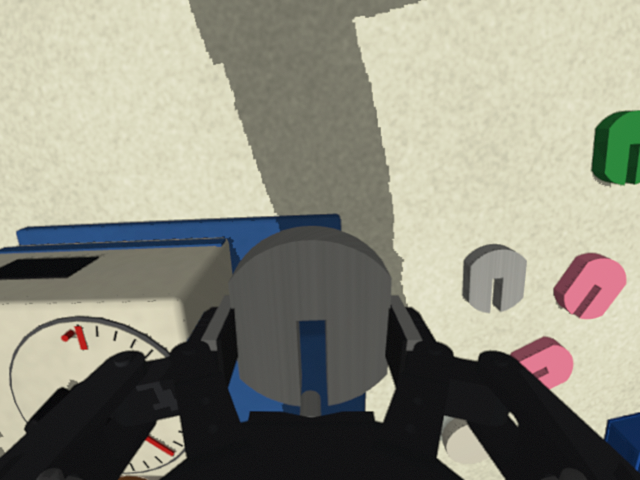

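The view shows the disc hanging level in the jaws. Its slot (cols 298-327) lines up with the stem end at (311,405). I'll slide it on.

```bash
python3 -m handwheel '[[[-1,0,0.4,0,0,0],[-2.3,0,0.7,0,0,0],[-3.8,0,0.7,0,0,0],[-5.3,0,0.7,0,0,0],[-6.8,-0.05,0.7,0,0,0],[-8.2,-0.05,0.7,0,0,0],[-9.3,-0.05,0.7,0,0,0],[-10,-0.05,0.7,0,0,0],[-10.2,-0.05,0.7,0,0,0],[-10.2,-0.05,0.7,0,0,0]]]'; cat > v.py <<'E'
import sys
from d import *
s=cam('top');P=cloud(s);Z=P[...,2]; save('t'+sys.argv[1],s['frame'][200:320,200:420])
w=cam('side'); save('s'+sys.argv[1],cv2.resize(w['frame'][170:290,220:380],None,fx=4,fy=4,interpolation=cv2.INTER_CUBIC))
E
python3 v.py 1; python3 t.py .5515 .1272 .215 80
```

```text
clock: 9.72
ee_pos: [0.5506, 0.1272, 0.2153]
orientation: [0.085, 0.996, 0.001, 0.001]
contact_force: [-0.2, -0.4, -4.8]
width: 0.0601
at [0.5498 0.1275 0.2157] phi 80.3 F [-0.5  0.8 -5.5] w 0.0601 t 9.82 q [0.08 0.29 0.02 1.3  0.   0.25]
[-0.173, 0.002, 0.075, 0.003, 0.003, 0.005]
```

View pics/s1.png

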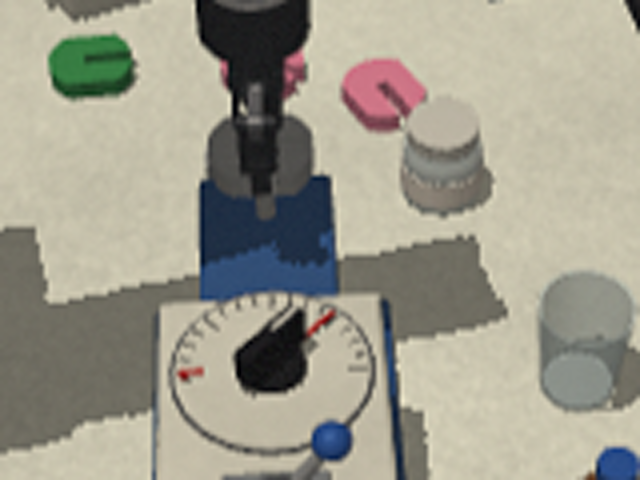

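The disc is on the stem with no contact force, and the lever ball is on the far side. Now I lower it.

```bash
python3 -m handwheel '[[[-0.1,0,0.1,0,0,0],[-0.15,0,0.2,0,0,0],[-0.15,0,0.3,0,0,0],[-0.15,0,0.4,0,0,0],[-0.15,0,0.45,0,0,0],[-0.15,0,0.5,0,0,0],[-0.15,0,0.55,0,0,0],[-0.15,0,0.55,0,0,0],[-0.15,0,0.55,0,0,0],[-0.15,0,0.55,0,0,0]]]'; python3 t.py .5515 .1272 .215 80
```

```text
clock: 10.65
ee_pos: [0.5513, 0.1272, 0.2103]
orientation: [0.085, 0.996, 0.002, 0.002]
contact_force: [-0.2, -0.6, -5.3]
width: 0.0599
at [0.5513 0.1272 0.2103] phi 80.3 F [-0.2 -0.6 -5.3] w 0.0599 t 10.65 q [0.08 0.29 0.01 1.29 0.   0.25]
[-0.017, 0.003, -0.472, 0.003, 0.003, 0.005]
```

```bash
python3 -m handwheel '[[[0,0,0.05,0,0,0],[0,0,0.1,0,0,0],[0,0,0.1,0,0,0],[0,0,0.15,0,0,0],[0,0,0.15,0,0,0],[0,0,0.15,0,0,0],[0,0,0.15,0,0,0],[0,0,0.15,0,0,0],[0,0,0.15,0,0,0],[0,0,0.15,0,0,0]]]'; python3 t.py .5515 .1272 .215 80
```

```text
clock: 11.48
ee_pos: [0.5514, 0.1272, 0.2096]
orientation: [0.085, 0.996, 0.002, 0.002]
contact_force: [-2.9, -0.1, 5.6]
width: 0.0601
at [0.5514 0.1272 0.2096] phi 80.3 F [-2.9 -0.1  5.6] w 0.0601 t 11.48 q [0.08 0.29 0.01 1.29 0.   0.25]
[-0.009, 0.001, -0.538, 0.004, 0.004, 0.005]
```

Seated. I'll release, rise, and check.

```bash
python3 -m handwheel '[[[0,0,0,0,0,0],[0,0,0,0,0,0],[0,0,0,0,0,0],[0,0,0,0,0,0],[0,0,0,0,0,0],[0,0,0,0,0,0],[0,0,0,0,0,0],[0,0,-1,0,0,0],[0,0,-4,0,0,0],[0,0,-8,0,0,0]]]' 0 && python3 t.py .50 .27 .3 86.1; python3 -m handwheel '[[[4,8,-2,0,0,0],[6,15,-2,0,0,-0.1],[6,15,-2,0,0,-0.1],[6,15,-2,0,0,-0.1],[6,15,-2,0,0,-0.1],[6,15,-2,0,0,-0.1],[6,15,-2,0,0,-0.1],[6,15,-2,0,0,-0.1],[6,15,-2,0,0,-0.1],[6,15,-2,0,0,-0.1]]]';  cat > c.py <<'E'
from d import *
for n in ('top','wrist'):
    s=cam(n);P=cloud(s);Z=P[...,2]; print(n)
    for c,z in(((.55,.126),.23),((.5611,.3315),.02)):
        try: disc(s,P,c,z,.05)
        except Exception as e: print(e)
    m=(abs(Z-.262)<.006)&(np.hypot(P[...,0]-.549,P[...,1]-.126)<.03); print('button',m.sum(),np.nanmedian(P[m],0))
    m=(Z>.2)&(Z<.257)&(np.hypot(P[...,0]-.549,P[...,1]-.126)<.045); print('disc z pct',np.nanpercentile(Z[m],[5,50,95]))
    save(n+'_c',s['frame'])
E
python3 c.py; python3 t.py
```

```text
clock: 12.32
ee_pos: [0.5499, 0.1269, 0.2888]
orientation: [0.085, 0.996, 0.001, -0.0]
contact_force: [1.9, -0.6, 0.2]
width: 0.0856
at [0.5499 0.1269 0.2888] phi 80.3 F [ 1.9 -0.6  0.2] w 0.0856 t 12.32 q [0.08 0.27 0.19 1.49 0.   0.25]
[7.331, 13.268, -1.081, 0.002, -0.001, -0.101]
clock: 13.15
ee_pos: [0.5164, 0.2837, 0.3094]
orientation: [0.036, 0.999, 0.001, -0.0]
contact_force: [-0.2, -0.9, -0.2]
width: 0.0858
top
circle [0.5495 0.1266] 0.0381 slot dir -10.7 len 0.0433 off-axis 0.0013 ztop 0.2305 544
circle [0.5351 0.3271] 0.0259 slot dir -135.0 len 0.0057 off-axis 0.0176 ztop 0.0209 75
button 28 [0.54944193 0.12489651 0.26196423]
disc z pct [0.21571415 0.23021607 0.23561727]
wrist
circle [0.5495 0.1306] 0.0391 slot dir -120.8 len 0.0405 off-axis 0.0208 ztop 0.2295 5573
circle [0.561  0.3329] 0.0385 slot dir -3.9 len 0.0418 off-axis -0.0007 ztop 0.0194 2208
button 468 [0.54891354 0.12942307 0.26052862]
disc z pct [0.21389094 0.22929841 0.2306931 ]
at [0.5163 0.284  0.3093] phi 85.9 F [0.4 0.2 0.5] w 0.0854 t 13.25 q [0.36 0.32 0.31 1.56 0.   0.43]
```

First disc is seated: centre is 1.5 mm from the stem, top at z = 0.2305. Now the second one.

```bash
python3 t.py .561 .333 .05 86.1 .561 .333 -0.001 86.1
```

```text
at [0.5163 0.284  0.3093] phi 85.9 F [0.4 0.2 0.5] w 0.0854 t 13.25 q [0.36 0.32 0.31 1.56 0.   0.43]
[-4.125, 5.145, 25.941, 0.002, -0.001, -0.003]
[-4.128, 5.133, 31.041, 0.002, -0.001, -0.003]
```

```bash
python3 -m handwheel '[[[-4.1,5.1,4,0,0,0],[-4.1,5.1,8,0,0,0],[-4.1,5.1,12,0,0,0],[-4.1,5.1,16,0,0,0],[-4.1,5.1,20,0,0,0],[-4.1,5.1,23.5,0,0,0],[-4.1,5.1,25,0,0,0],[-4.1,5.1,25,0,0,0],[-4.1,5.1,25,0,0,0],[-4.1,5.1,25,0,0,0]]]' 0; python3 - <<'E'
from d import *
s=cam('wrist');P=cloud(s);disc(s,P,(.561,.333),.02)
E
python3 t.py .561 .333 -0.001 86.1
```

```text
clock: 14.08
ee_pos: [0.5619, 0.3327, 0.0615]
orientation: [0.036, 0.999, 0.002, 0.001]
contact_force: [-0.1, 0.8, 1.2]
width: 0.0855
circle [0.5613 0.333 ] 0.0386 slot dir -4.0 len 0.0427 off-axis -0.0004 ztop 0.0195 10865
at [0.5621 0.3329 0.062 ] phi 85.9 F [ 0.8  0.8 -0.4] w 0.0852 t 14.13 q [ 0.41  0.52 -0.02  1.03  0.    0.48]
[0.131, -0.027, 6.302, 0.004, 0.003, -0.003]
```

```bash
python3 -m handwheel '[[[0.1,0,3,0,0,0],[0.1,0,5,0,0,0],[0.1,0,6,0,0,0],[0.1,0,6.3,0,0,0],[0.1,0,6.3,0,0,0],[0.1,0,6.3,0,0,0],[0.1,0,6.3,0,0,0],[0.1,0,6.3,0,0,0],[0.1,0,6.3,0,0,0],[0.1,0,6.3,0,0,0]]]' 0 && python3 -m handwheel '[[[0,0,0,0,0,0],[0,0,0,0,0,0],[0,0,0,0,0,0],[0,0,0,0,0,0],[0,0,0,0,0,0],[0,0,0,0,0,0],[0,0,0,0,0,0],[0,0,0,0,0,0],[0,0,0,0,0,0],[0,0,0,0,0,0]]]' 255 80;  python3 t.py .580 .24 0.26 70 .580 .24 0.26 20 .580 .24 0.26 -15 
```

```text
clock: 14.97
ee_pos: [0.5616, 0.3334, -0.0004]
orientation: [0.035, 0.999, 0.002, 0.002]
contact_force: [-0.4, -0.0, 0.3]
width: 0.0858
clock: 15.8
ee_pos: [0.5617, 0.3333, 0.0003]
orientation: [0.036, 0.999, 0.002, 0.002]
contact_force: [-2.1, -2.3, 5.7]
width: 0.0599
at [5.617e-01 3.333e-01 3.000e-04] phi 85.9 F [-2.1 -2.3  5.7] w 0.0599 t 15.8 q [ 0.41  0.57 -0.1   0.9   0.    0.48]
[-2.593, -9.058, -25.996, 0.005, 0.004, 0.278]
[-2.593, -9.058, -25.996, 0.006, 0.001, 1.151]
[-2.593, -9.058, -25.996, 0.007, -0.001, 1.762]
```

```bash
python3 -m handwheel '[[[0,0,-3,0,0,0],[0,0,-7,0,0,0.1],[0,0,-11,0,0,0.2],[0,0,-15,0,0,0.32],[0,0,-19,0,0,0.44],[-1,-2,-23,0,0,0.56],[-2,-5,-26,0,0,0.68],[-2.6,-9.1,-26,0,0,0.8],[-2.6,-9.1,-26,0,0,0.92],[-2.6,-9.1,-26,0,0,1.04]]]'; python3 t.py .577 .228 .2395 -15
```

```text
clock: 16.63
ee_pos: [0.5805, 0.237, 0.2604]
orientation: [0.531, 0.847, 0.003, 0.001]
contact_force: [-0.6, 0.7, -5.1]
width: 0.0601
at [0.5805 0.237  0.2604] phi 25.8 F [-0.6  0.7 -5.1] w 0.0601 t 16.63 q [0.25 0.39 0.28 1.46 0.   1.37]
[-0.66, -0.714, 2.09, 0.005, -0.003, 0.712]
```

```bash
python3 -m handwheel '[[[0,0,0,0,0,0.12],[0,0,0,0,0,0.24],[0,0,0.5,0,0,0.36],[-0.2,-0.2,1,0,0,0.48],[-0.66,-0.7,1.5,0.002,0,0.6],[-0.66,-0.7,2,0.005,-0.003,0.71],[-0.66,-0.7,2.1,0.005,-0.003,0.71],[-0.66,-0.7,2.1,0.005,-0.003,0.71],[-0.66,-0.7,2.1,0.005,-0.003,0.71],[-0.66,-0.7,2.1,0.005,-0.003,0.71]]]'; python3 - <<'E'
from d import *
s=cam('wrist');P=cloud(s);save('w4',s['frame']); st=robot.get_state(); p=np.array(st['ee_pos'])
Z=P[...,2]; Rt=R.from_quat(st['orientation']).as_matrix()
L=(P-p)@Rt  # tool frame
m=(abs(L[...,0])<.03)&(abs(L[...,1])<.025)&(abs(L[...,2]+.02)<.01)
q=P[m]; A=np.c_[q[:,:2]-p[:2],np.ones(len(q))]; c=np.linalg.lstsq(A,q[:,2],rcond=None)[0]; print('disc plane',c,m.sum())
try: disc(s,P,p[:2],p[2]+.02,.045)
except Exception as e: print(e)
m=(abs(Z-.230)<.004)&(np.hypot(P[...,0]-.5495,P[...,1]-.1266)<.05);print('lower',np.nanmedian(P[m],0),m.sum())
t=cam('top');Q=cloud(t);m=(abs(Q[...,2]-.262)<.006)&(np.hypot(Q[...,0]-.549,Q[...,1]-.126)<.03);print(Q[m].mean(0))
disc(t,Q,(.5495,.1266),.23,.05)
E
python3 t.py .5495 .1265 .2325 -15
```

```text
clock: 17.47
ee_pos: [0.5772, 0.2282, 0.2395]
orientation: [0.792, 0.611, 0.0, -0.0]
contact_force: [0.0, -0.8, -4.6]
width: 0.0599
disc plane [-0.00299702  0.00480116  0.25864097] 14383
circle [0.5782 0.2311] 0.0453 slot dir -104.4 len 0.042 off-axis 0.0 ztop 0.2587 21455
lower [0.56213645 0.15695737 0.22676876] 87
[0.54989381 0.1255836  0.26175092]
circle [0.5494 0.1268] 0.0381 slot dir -10.0 len 0.0436 off-axis 0.0007 ztop 0.2307 537
at [0.5772 0.2282 0.2396] phi -14.8 F [ 0.3 -0.5 -4.9] w 0.06 t 17.57 q [0.24 0.38 0.22 1.41 0.   2.07]
[-10.54, -0.087, 0.702, 0.0, -0.001, 0.004]
```

View pics/w4.png

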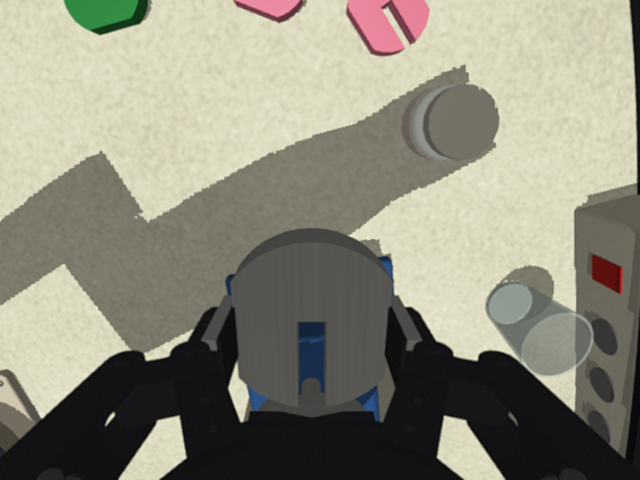

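Slot (cols 298-326) is in line with the stem at (311,380) and the disc is level. I'll slide it between the lower disc and the button, with about 2.5 mm of clearance each way.

```bash
python3 -m handwheel '[[[-0.5,-0.05,0.4,0,0,0],[-1,-0.05,0.67,0,0,0],[-1.5,-0.07,0.67,0,0,0],[-2,-0.07,0.67,0,0,0],[-2.5,-0.07,0.67,0,0,0],[-3,-0.07,0.67,0,0,0],[-3.3,-0.07,0.67,0,0,0],[-3.6,-0.08,0.67,0,0,0],[-3.8,-0.08,0.67,0,0,0],[-3.8,-0.08,0.67,0,0,0]]]'; python3 t.py .5495 .1265 .2325 -15
```

```text
clock: 18.4
ee_pos: [0.5667, 0.1913, 0.233]
orientation: [0.792, 0.61, 0.0, 0.0]
contact_force: [0.2, -0.5, -4.0]
width: 0.0605
at [0.5667 0.1913 0.233 ] phi -14.8 F [ 0.2 -0.5 -4. ] w 0.0605 t 18.4 q [0.19 0.34 0.14 1.37 0.   2.01]
[-6.704, -0.009, 0.042, 0.0, -0.001, 0.004]
```

```bash
python3 -m handwheel '[[[-0.5,0,0.02,0,0,0],[-1.1,0,0.02,0,0,0],[-1.8,0,0.02,0,0,0],[-2.5,0,0.02,0,0,0],[-3.2,0,0.02,0,0,0],[-3.9,0,0.02,0,0,0],[-4.5,0,0.02,0,0,0],[-5,0,0.02,0,0,0],[-5.3,0,0.02,0,0,0],[-5.3,0,0.02,0,0,0]]]'; python3 t.py .5495 .1265 .2325 -15
```

```text
clock: 19.23
ee_pos: [0.5531, 0.1394, 0.2328]
orientation: [0.792, 0.61, 0.0, 0.0]
contact_force: [1.0, 0.1, -4.7]
width: 0.0604
at [0.5531 0.1394 0.2328] phi -14.8 F [ 1.   0.1 -4.7] w 0.0604 t 19.23 q [0.1  0.29 0.07 1.35 0.   1.93]
[-1.338, -0.017, 0.034, 0.001, -0.001, 0.003]
```

```bash
python3 -m handwheel '[[[-0.3,0,0.02,0,0,0],[-0.6,0,0.02,0,0,0],[-0.9,0,0.02,0,0,0],[-1.1,0,0.02,0,0,0],[-1.3,0,0.02,0,0,0],[-1.35,0,0.02,0,0,0],[-1.35,0,0.02,0,0,0],[-1.35,0,0.1,0,0,0],[-1.35,0,0.18,0,0,0],[-1.35,0,0.22,0,0,0]]]'; python3 t.py .5495 .1265 .2300 -15
```

```text
clock: 20.07
ee_pos: [0.5496, 0.1265, 0.2305]
orientation: [0.792, 0.61, 0.0, 0.0]
contact_force: [1.0, 1.3, -2.2]
width: 0.06
at [0.5496 0.1265 0.2305] phi -14.8 F [ 1.   1.3 -2.2] w 0.06 t 20.07 q [0.08 0.28 0.05 1.34 0.   1.91]
[0.001, -0.011, 0.048, 0.001, -0.001, 0.003]
```

Contact is starting. I'll lower a touch more, release, and rise clear.

```bash
python3 -m handwheel '[[[0,0,0.04,0,0,0],[0,0,0.06,0,0,0],[0,0,0.08,0,0,0],[0,0,0.08,0,0,0],[0,0,0.08,0,0,0],[0,0,0.08,0,0,0],[0,0,0.08,0,0,0],[0,0,0.08,0,0,0],[0,0,0.08,0,0,0],[0,0,0.08,0,0,0]]]' && python3 -m handwheel '[[[0,0,0,0,0,0],[0,0,0,0,0,0],[0,0,0,0,0,0],[0,0,0,0,0,0],[0,0,0,0,0,0],[0,0,0,0,0,0],[0,0,0,0,0,0],[0,0,-1,0,0,0],[0,0,-4,0,0,0],[0,0,-8,0,0,0]]]' 0; python3 t.py .5296 -.0225 .31 -52.6 .40 -.0225 .35 -52.6
```

```text
clock: 20.9
ee_pos: [0.5497, 0.1265, 0.2303]
orientation: [0.792, 0.61, 0.001, 0.0]
contact_force: [-2.4, -0.8, 4.8]
width: 0.0601
clock: 21.73
ee_pos: [0.5484, 0.1263, 0.3096]
orientation: [0.792, 0.61, -0.001, -0.001]
contact_force: [0.5, -0.9, 1.2]
width: 0.0854
at [0.5484 0.1263 0.3096] phi -14.8 F [ 0.5 -0.9  1.2] w 0.0854 t 21.73 q [0.08 0.28 0.24 1.54 0.   1.91]
[-14.87, 1.984, -0.034, -0.003, 0.002, 0.659]
[-18.187, -10.557, -3.992, -0.003, 0.002, 0.659]
```

```bash
python3 -m handwheel '[[[-4,0.5,0,0,0,0.12],[-8,1,0,0,0,0.24],[-12,1.6,0,0,0,0.36],[-14.9,2,0,0,0,0.48],[-14.9,2,0,0,0,0.6],[-14.9,2,0,0,0,0.66],[-14.9,2,0,0,0,0.66],[-14.9,2,0,0,0,0.66],[-14.9,2,0,0,0,0.66],[-14.9,2,0,0,0,0.66]]]'; python3 - <<'E'
from d import *
s=cam('top');P=cloud(s);Z=P[...,2]
disc(s,P,(.5495,.1266),.25,.05)
m=(Z>.2)&(Z<.27)&(np.hypot(P[...,0]-.549,P[...,1]-.126)<.045); print('z pct',np.nanpercentile(Z[m],[5,25,50,75,95]))
m=(abs(Z-.25)<.006)&(np.hypot(P[...,0]-.549,P[...,1]-.126)<.04); q=P[m]; print('plane',np.linalg.lstsq(np.c_[q[:,:2]-[.549,.126],np.ones(len(q))],q[:,2],rcond=None)[0])
w=cam('wrist');Q=cloud(w);Zw=Q[...,2]
k=((Zw>.203)&(Zw<.217)&(np.hypot(Q[...,0]-.5296,Q[...,1]+.0225)<.05)).astype(np.uint8)
cnt=max(cv2.findContours(k,0,1)[0],key=cv2.contourArea)
print('knob',cv2.minAreaRect((plane(w,cnt[:,0].astype(float),.21)[:,:2]*1e3).astype(np.float32)))
a=cam('side')['frame'][170:290,220:380]
save('chk',np.hstack([cv2.resize(w['frame'],(448,336)),cv2.resize(np.vstack([s['frame'][210:310,230:330]]),(336,336),interpolation=cv2.INTER_CUBIC)]))
E
python3 b.py; python3 t.py .5296 -.0225 .185 -52.6
```

```text
clock: 22.57
ee_pos: [0.5297, -0.0224, 0.3099]
orientation: [0.947, 0.321, -0.001, -0.001]
contact_force: [-0.5, -0.2, -0.2]
width: 0.0857
circle [0.5493 0.1239] 0.0378 slot dir -107.9 len 0.0469 off-axis 0.0003 ztop 0.2504 565
z pct [0.22886793 0.24686456 0.24976054 0.25245287 0.25658042]
plane [0.00639113 0.00217095 0.25041814]
knob ((531.831298828125, -21.264965057373047), (59.520294189453125, 13.807852745056152), 38.538612365722656)
70 [ 0.54927782 -0.1556108   0.26193411]
at [ 0.5297 -0.0225  0.3097] phi -52.6 F [ 0.  -0.5  0.3] w 0.0854 t 22.77 q [-0.2   0.22  0.16  1.52 -0.    2.29]
[0.026, 0.019, 12.466, -0.002, 0.003, 0.001]
```

View pics/chk.png

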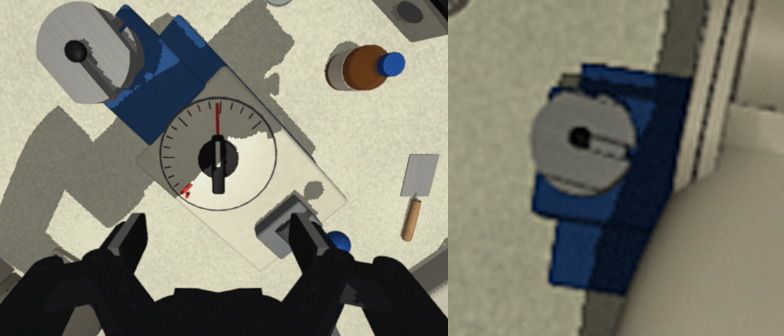

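The second disc is seated: centre about 1.5 mm from the stem, top at z = 0.250, flat. The slots are about 98° apart (upper -108°, lower -10°), and the lever is still locked. Now the knob, whose bar is centred at (531.8, -21.3) mm and lies at 38.5°.

```bash
python3 t.py .531 -.022 .185 -51.5; python3 -m handwheel '[[[0,0,3,0,0,-0.02],[0,0.1,6,0,0,-0.02],[-0.05,0.1,9,0,0,-0.02],[-0.05,0.1,11,0,0,-0.02],[-0.05,0.1,12.3,0,0,-0.02],[-0.05,0.1,12.6,0,0,-0.02],[-0.05,0.1,12.6,0,0,-0.02],[-0.05,0.1,12.6,0,0,-0.02],[-0.05,0.1,12.6,0,0,-0.02],[-0.05,0.1,12.6,0,0,-0.02]]]' 0 && python3 -m handwheel '[[[0,0,0,0,0,0],[0,0,0,0,0,0],[0,0,0,0,0,0],[0,0,0,0,0,0],[0,0,0,0,0,0],[0,0,0,0,0,0],[0,0,0,0,0,0],[0,0,0,0,0,0],[0,0,0,0,0,0],[0,0,0,0,0,0]]]' 255 30; python3 t.py
```

```text
at [ 0.5297 -0.0225  0.3097] phi -52.6 F [ 0.  -0.5  0.3] w 0.0854 t 22.77 q [-0.2   0.22  0.16  1.52 -0.    2.29]
[0.168, 0.064, 12.465, -0.002, 0.003, -0.019]
clock: 23.6
ee_pos: [0.53, -0.0237, 0.1847]
orientation: [0.944, 0.33, -0.001, -0.0]
contact_force: [0.5, 1.1, -0.0]
width: 0.0854
clock: 24.43
ee_pos: [0.5293, -0.0228, 0.1849]
orientation: [0.944, 0.331, -0.001, -0.001]
contact_force: [-4.4, 4.6, 4.8]
width: 0.0136
at [ 0.5293 -0.0228  0.1849] phi -51.4 F [-4.4  4.6  4.8] w 0.0136 t 24.43 q [-0.2   0.24 -0.12  1.21  0.    2.27]
```

```bash
python3 -m handwheel '[[[0,0,0,0,0,-0.1],[0,0,0,0,0,-0.2],[0,0,0,0,0,-0.3],[0,0,0,0,0,-0.4],[0,0,0,0,0,-0.5],[0,0,0,0,0,-0.6],[0,0,0,0,0,-0.7],[0,0,0,0,0,-0.8],[0,0,0,0,0,-0.9],[0,0,0,0,0,-1.0]]]'; python3 t.py;  python3 -m handwheel '[[[0,0,0,0,0,-0.1],[0,0,0,0,0,-0.2],[0,0,0,0,0,-0.3],[0,0,0,0,0,-0.4],[0,0,0,0,0,-0.5],[0,0,0,0,0,-0.6],[0,0,0,0,0,-0.7],[0,0,0,0,0,-0.8],[0,0,0,0,0,-0.9],[0,0,0,0,0,-1.0]]]';python3 t.py .5296 -.0225 .185 82.4
```

```text
clock: 25.27
ee_pos: [0.5307, -0.0232, 0.185]
orientation: [0.668, 0.744, 0.0, -0.0]
contact_force: [6.8, -1.8, -4.4]
width: 0.0133
at [ 0.5307 -0.0232  0.185 ] phi 6.2 F [ 6.8 -1.8 -4.4] w 0.0133 t 25.27 q [-0.2   0.24 -0.12  1.21  0.    1.26]
clock: 26.1
ee_pos: [0.5321, -0.0223, 0.185]
orientation: [0.227, 0.974, 0.002, 0.001]
contact_force: [7.2, 6.7, -2.9]
width: 0.0134
at [ 0.5321 -0.0223  0.185 ] phi 63.8 F [ 7.2  6.7 -2.9] w 0.0134 t 26.1 q [-0.2   0.25 -0.12  1.21  0.    0.26]
[0.22, -0.13, -0.003, 0.004, 0.002, -0.325]
```

```bash
python3 -m handwheel '[[[0,0,0,0,0,-0.08],[0.1,0,0,0,0,-0.16],[0.1,0,0,0,0,-0.24],[0.1,0,0,0,0,-0.3],[0.1,0,0,0,0,-0.34],[0.1,0,0,0,0,-0.38],[0.1,0,0,0,0,-0.42],[0.1,0,0,0,0,-0.42],[0.1,0,0,0,0,-0.42],[0.1,0,0,0,0,-0.42]]]'; python3 t.py .5296 -.0225 .185 82.4; python3 -c "
from h import *
print(robot.get_state()['wrist_torque'],robot.get_state()['effort'])"
```

```text
clock: 26.93
ee_pos: [0.5318, -0.0216, 0.1851]
orientation: [0.02, 1.0, 0.002, 0.002]
contact_force: [4.9, 3.4, 0.1]
width: 0.0134
at [ 0.5318 -0.0216  0.1851] phi 87.7 F [4.9 3.4 0.1] w 0.0134 t 26.93 q [-0.2   0.24 -0.12  1.21  0.   -0.16]
[0.22, -0.097, 0.008, 0.004, 0.004, 0.093]
[ 0.70616991 -0.69643907 -1.5132546 ] [ -0.36031385 -54.01845932  32.03480244   1.21801492  -1.16377942
  -1.53761901]
```

The wrist shows 1.5 N m against 0.05 N m friction, so the knob is on its stop. I'll release and rise.

```bash
python3 -m handwheel '[[[0,0,0,0,0,0],[0,0,0,0,0,0],[0,0,0,0,0,0],[0,0,0,0,0,0],[0,0,0,0,0,0],[0,0,0,0,0,0],[0,0,-2,0,0,0],[0,0,-5,0,0,0],[0,0,-9,0,0,0],[0,0,-13,0,0,0]]]' 0; python3 -m handwheel '[[[4,0,0,0,0,0],[8,0,0,0,0,0],[12,-3,0,0,0,0],[15,-7,0,0,0,0],[15,-7,0,0,0,0],[15,-7,0,0,0,0],[15,-7,0,0,0,0],[15,-7,0,0,0,0],[15,-7,0,0,0,0],[15,-7,0,0,0,0]]]'; python3 - <<'E'
from d import *
s=cam('top');P=cloud(s);Z=P[...,2]
try: disc(s,P,(.5495,.1266),.25,.05)
except Exception as e: print(e)
hs=cv2.cvtColor(s['frame'],cv2.COLOR_RGB2HSV); Kc=np.array([.5303,-.0225])
for n,c in(('top',s),('wrist',cam('wrist')),('side',cam('side'))):
    Q=cloud(c); h=cv2.cvtColor(c['frame'],cv2.COLOR_RGB2HSV); m=((h[...,0]<8)|(h[...,0]>172))&(h[...,1]>110)
    m&=(np.hypot(Q[...,0]-Kc[0],Q[...,1]-Kc[1])<.085)&(Q[...,2]>.16); q=Q[m][:,:2]
    if len(q): print(n,'red n',len(q),'mean',q.mean(0),'ang',np.degrees(np.arctan2(*(q.mean(0)-Kc)[::-1])))
    k=((Q[...,2]>.203)&(Q[...,2]<.217)&(np.hypot(Q[...,0]-Kc[0],Q[...,1]-Kc[1])<.05)).astype(np.uint8)
    if k.sum()>20:
        cnt=max(cv2.findContours(k,0,1)[0],key=cv2.contourArea); print('  bar',cv2.minAreaRect((plane(c,cnt[:,0].astype(float),.21)[:,:2]*1e3).astype(np.float32)))
    save('fin_'+n,c['frame'])
w=cv2.imread('pics/fin_side.png')[170:290,220:380]
cv2.imwrite('pics/fin.png',np.hstack([cv2.resize(w,(448,336)),cv2.resize(cv2.imread('pics/fin_top.png')[210:310,250:350],(336,336))]))
E
python3 b.py
```

```text
clock: 27.77
ee_pos: [0.5306, -0.022, 0.3163]
orientation: [0.02, 1.0, 0.002, 0.001]
contact_force: [2.0, -0.5, 0.9]
width: 0.0858
clock: 28.6
ee_pos: [0.3785, -0.0854, 0.3154]
orientation: [0.019, 1.0, 0.002, 0.001]
contact_force: [0.3, -0.2, -0.3]
width: 0.0851
circle [0.5484 0.125 ] 0.0379 slot dir -108.4 len 0.0477 off-axis 0.0015 ztop 0.2504 568
top red n 28 mean [ 0.48596175 -0.01718164] ang 173.16006708983923
  bar ((529.5985717773438, -21.824071884155273), (13.685184478759766, 59.29119873046875), 82.48269653320312)
wrist red n 226 mean [ 0.4824274  -0.01660267] ang 172.97722755165626
  bar ((525.4842529296875, -23.033166885375977), (15.257744789123535, 61.76625061035156), 82.67463684082031)
side red n 18 mean [ 0.48293369 -0.01769688] ang 174.20978330187737
  bar ((531.0885009765625, -26.309894561767578), (18.964088439941406, 59.10776138305664), 82.89784240722656)
70 [ 0.54874713 -0.15651783  0.26144161]
```

View pics/fin.png

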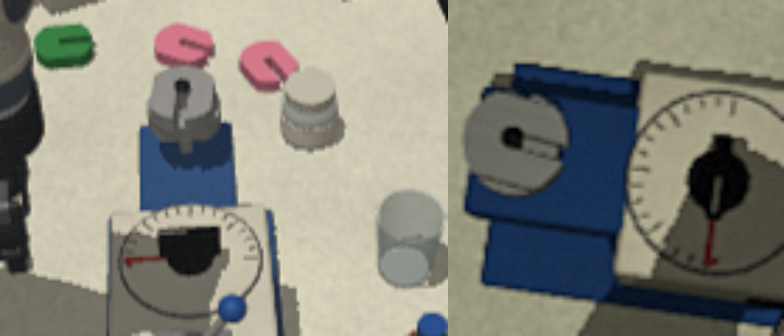

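The pointer is on the red mark (left side of the dial, at (135,262)). Both discs are stacked flat under the button, and the lever is on the far side. The arm is clear, so I hand in.

```bash
python3 -c "
from h import *
print(robot.finish_job(), robot.get_state()['clock'])"
```

```text
the job is handed in; nothing more can be done
the job is handed in; nothing more can be done
```

The job is done and handed in at about 29 s of the 72 s allowed. I pushed the lever to its far stop, slid both steel weights onto the hanger, and turned the knob back to zero. The gripper is open and the arm is clear of everything.

**Last checks:**
- **Lever:** the ball sits at x ≈ 0.549 m, its expected locked position. It took 21 N at the stop without moving further.
- **Upper weight:** its top is at z = 0.250 m and its centre is 1–2 mm from the stem. A plane fitted right after placing showed it flat to under 0.01 rad.
- **Lower weight:** before the second went on, its centre was within 1.5 mm of the stem. The upper weight now hides it from above, so its final position is inferred from that and from the upper weight's height.
- **Slots:** about 98° apart (-108° and -10°).
- **Knob:** the bar measures 172.5–172.9° in the three views, against about 172.4–172.5° for zero. The gripper had turned about 5° past that, with 1.5 N m at the stop. The bar is on zero, so the jaws slipped on it.

**Disagreement:** the top and wrist cameras differed by 2–3 mm in y. I used differences within one view or a value between the two, and that stayed inside the tolerances.

**Not checked:** I did not re-measure the brass weight or the glassware at the end. The arm worked clear of them and no unexpected contact force showed up.

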